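# Catch the gauge box cover and lower it shut

## Robot

A 6-joint arm with a two-finger parallel gripper is mounted at the origin on the work surface. World frame = base frame: x ahead of the robot, y to its left, z up, the work surface at z = 0. Lengths are in mm, angles in rad, forces in N, time in s.
With the tool pointing down it reaches from about 350 to 875 mm from the base axis. Payload 4.2 kg.
Tool frame: the origin (TCP) lies at the very end of the fingers, on their centre line; the grasp point (between the pads) lies arm.grip_depth behind it (arm.grip_depth is the distance from the TCP to the grasp point, in mm); z points along the fingers, y is the direction in which the jaws open and shut (so a half turn about z gives the same grasp; the last joint's range is limited). The gripper opens to 85 mm and grips with 20 to 120 N. Pads are 22 mm wide; open, the fingers measure 114 mm over their backs; the gripper's body (76 mm by 85 mm) begins 54 mm behind the grasp point. The pads swing forward as they close: fully open they stand 13 mm farther back than shut.
Start: joints at [-0.966, 0.385, 0.008, 0, -1.194, -0.259], TCP at [211.858, -587.976, 231.312] pointing down, gripper open.
Joint ranges: [-3.14, 3.14], [-1.21, 2.06], [-1.07, 1.41], [-3.16, 2.05], [-2.99, -0.16], [-3.1, 3.1]. Speed limits (rad/s): [2.79, 2.79, 3.14, 3.14, 3.14, 3.14].

## Interface

Orientations are given as a unit quaternion [x, y, z, w].
In Python, from bench import arm, optics, workorder gives the robot as it stands. The module is installed in compiled form; this text tells all that it offers.
- The arm moves only by the tool play_rows, never from a script. Its arguments are lists of equal length, an entry for each row: "travel": the shift along the tool's x, y, z in m, a list of three; "rotation": the turn, a rotation vector about the tool's x, y, z in rad, a list of three; "grip": the opening, from 0 (shut) to 1 (fully open). In form: {"travel": [[x, y, z], ...], "rotation": [[rx, ry, rz], ...], "grip": [grip, ...]}. A call has 1 to 12 rows; each row shifts and turns the commanded pose from where the row before left it, along the tool's axes as they then stand; what a row does not reach is not made up. A row lasts 1/12 s, in which the tool goes at most 41.7 mm and 7.16 degrees, less where a joint would pass 70% of its speed; a pose out of reach is approached as far as the arm can. A call is refused whole if a number of a shift passes 0.0417 or a number of a turn 0.125, either way. A call with a gripper value outside its range is refused whole. The fingers move at their own pace and stop on an object; the grip force is fixed at half the most. Time passes only in rows, so rows that do not move let the fingers close. It gives the time, the measured TCP pose, the force and the opening at its end, in the units of the state.
- arm.read_state(): the state, without advancing time (a new reading comes with each control period).
- optics.get_image(name): name is "side" or "top"; returns a dict with "image" (400x640x3 uint8, blue, green, red), "depth" (400x640 float32, mm along the optical axis (not along the pixel's ray), 0 where there is no reading), "camera_matrix" (3x3 intrinsics, pixels), "R" (3x3) and "t" (3): a world point X has camera coordinates R X + t. Camera axes: x right, y down, z forward; pixel columns grow to the right and rows downward; lengths in mm; the calibration is good to about 2 mm. A picture is of the moment at which its call begins.
- workorder.job_done(): hands the job in, once; it reports no verdict.
The state is a dict: "clock": time; "joints": joint angles; "joint_vel": joint speeds; "joint_efforts": joint torques, N m; "position": TCP position; "ee_rot": TCP orientation; "contact_force": force on the tool from outside, world axes, zero at the start; "wrist_torque": the same for the moment, N m; "gripper_width": finger opening in mm.
Only numpy, scipy, OpenCV 4.12 (cv2) and the standard library are available. Lean on these libraries where they do the work, as an engineer would, in place of code of your own. Each camera call takes 0.05 s, during which the arm holds its last target. There are 200 camera calls.

## Task

The blue cover of the gauge box stands open. With a fingertip tip it forward past upright, catch it on a finger while it is still well open, and let it down gently on the finger until it is fully shut, without a slam. Never pinch the cover or press hard on it, leave the tester, the ring and the jar where they are, and finish with the hand clear.

Things in the scene. Friction and masses are not known exactly. Their poses are not given: they have to be found in the camera images.
- case: Grey open gauge box fixed to the bench, 160 mm (its x) by 200 mm (its y) by 85 mm high, walls 6 mm; dark insert with gauges about 15 mm below the rim. Origin at the centre of its underside, z up. The front wall faces its -x, roughly to the robot's right; the cover is hinged along the +x rim. Place and heading vary
- lid (a joint): Angle (rad) of the blue cover: 0 fully shut, flat on the rim; 1.57 upright; 1.75 leaning back on its stop; starts at 1.6 to 1.75. Mass about 0.4 kg. Hinge: dry friction 0.06 N m, damping 0.2 N m s/rad. It stays by itself near upright; once tipped about 10 degrees or more to the front it falls shut ever faster in some 2 to 4 s and would land at 1 to 2 rad/s, a slam
- lip_edge (a point): Middle of the free edge of the blue cover (flat plate, 190 mm from hinge to free edge, 200 mm wide, 8 mm thick), on its inner face, which looks down when shut and to case -x when upright. Moves with the cover; x points to the hinge, z out of the outer face. Shut, the cover juts 30 mm past the front wall: a lip by which a finger can carry it from below
- lid_hinge (a point): Middle of the cover's hinge line, on the same inner face, at the far (+x) rim of the box, 85 mm above the bench; the hinge line runs along the case's y. Same axes as lip_edge
- tester: Loose grey hand-held tester with a screen, lying flat, 70 x 115 x 32 mm high; origin at the centre of its underside; to be left alone
- ring_gauge: Loose steel ring gauge lying flat, 60 mm outside, 40 mm inside diameter, 22 mm high; origin at the centre of its underside; to be left alone
- ink_jar: Loose amber jar with black cap, 44 mm diameter, 60 mm high; origin at the centre of its underside; to be left alone

How it is judged (in metres and radians):
On the way, in this order (a step that is already met when the one before it is completed fails the run):
1. the cover has been tipped forward past upright (value of joint lid below 1.5 rad).
2. the cover is caught and carried on a finger while still open (about 10 to 63 degrees), turning slowly (value of joint lid between 0.18 and 1.1 rad and contact force between the fingers and lid above 0.3 N and velocity of joint lid between -0.7 and 0.3 rad/s), for 0.2 s.
3. the cover is fully shut (value of joint lid below 0.02 rad), for 0.2 s.
At the end, for the whole second after the job is handed in: the cover is fully shut (within 0.02 rad, about 4 mm at the lip) and at rest, and the tester, ring gauge and jar are within 15 mm of where they stood (value of joint lid below 0.02 rad and velocity of joint lid between -0.05 and 0.05 rad/s and distance of each of tester, ring_gauge, ink_jar from where it was at the start of the episode below 0.015 m); the robot touches nothing.
It fails at once if the cover slammed: it was closing faster than 0.6 rad/s in the last 0.15 rad (value of joint lid below 0.15 rad and velocity of joint lid below -0.6 rad/s).
It fails at once if the cover was pinched or pressed hard (more than 15 N from the fingers) (contact force between the fingers and lid above 15 N).
It fails at once if the hand tester was moved or lifted (distance of tester from where it was at the start of the episode above 0.015 m).
It fails at once if the ring gauge was moved or lifted (distance of ring_gauge from where it was at the start of the episode above 0.015 m).
It fails at once if the ink jar was moved or lifted (distance of ink_jar from where it was at the start of the episode above 0.015 m).
It also fails if it takes over 67 s, if anything falls off the work surface, if the arm or the gripper's body presses on something with over 40 N, if the wrist force passes 120 N, or if a joint passes its speed limit or range.

## Working session

There is one attempt and no reset: what is moved stays moved. The work goes in short steps, Python scripts to look and compute and a tool call to move; the robot and the scene stay as the last step left them, time stands still between calls to the robot, and variables do not carry over. Pictures are saved under pics/ and viewed, about 8 in all and at most 12, crops included, and the job is handed in when it is done.

Besides the shell and the picture viewer there is one more tool, called after "Call:" by a JSON object that holds its "name" and its "arguments", one argument or row to a line. play_rows: Moves the arm, as the interface text tells. Its arguments: {"type":"object","properties":{"travel":{"type":"array","items":{"type":"array","items":{"type":"number"}}},"rotation":{"type":"array","items":{"type":"array","items":{"type":"number"}}},"grip":{"type":"array","items":{"type":"number"}}},"required":["travel","rotation","grip"]}

```bash
mkdir -p pics
cat > h.py <<'E'
import numpy as np, cv2
from bench import arm, optics, workorder
def pts(d):
    K,R,t,z=d["camera_matrix"],np.array(d["R"]),np.array(d["t"]),d["depth"]
    v,u=np.indices(z.shape); c=np.stack([(u-K[0][2])/K[0][0]*z,(v-K[1][2])/K[1][1]*z,z],-1)
    return (c-t)@R   # world = R^T (c-t)
E
python3 - <<'E'
from h import *
print(arm.read_state(), arm.grip_depth)
for n in("side","top"):
    d=optics.get_image(n); np.savez(n+".npz",**d); cv2.imwrite(f"pics/{n}0.png",d["image"])
    P=pts(d); R=np.array(d["R"]); print(n,"cam",-R.T@d["t"],"fwd",R[2]); 
    h=cv2.cvtColor(d["image"],cv2.COLOR_BGR2HSV)
    m=(h[...,0]>95)&(h[...,0]<130)&(h[...,1]>120)&(d["depth"]>0)
    q=P[m]; print(len(q), np.percentile(q,[1,50,99],axis=0).round(1))
E
```

```text
{'clock': 0.0, 'joints': array([-9.66394003e-01,  3.85540266e-01,  6.63603213e-03, -4.67527136e-04,
       -1.19399957e+00, -2.58600553e-01]), 'joint_vel': array([ 4.19395882e-05, -3.72647707e-04,  8.08014995e-04, -1.57674768e-03,
        1.44820261e-03,  4.47100027e-04]), 'joint_efforts': array([ 1.59773612e-03, -3.92289162e+01,  1.88401991e+01,  4.18603152e+00,
       -4.61320218e-03, -1.68097353e-05]), 'position': array([ 211.66023811, -587.45534153,  230.24007979]), 'ee_rot': array([-1.71955647e-01,  9.85104105e-01,  1.04802285e-03, -2.43352030e-04]), 'contact_force': array([ 0.59348297, -0.29049024,  0.0714637 ]), 'wrist_torque': array([-0.05235731,  0.0120002 , -0.02672183]), 'gripper_width': 85.60309178093674} 18.700000000000003
side cam [210.99402419 589.03006331 664.56228311] fwd [ 0.4144628  -0.62858672 -0.65810282]
3087 [[ 238.3 -659.    12.1]
 [ 517.3  120.3  181.8]
 [ 627.2  166.8  273.7]]
top cam [ 495.58412589   11.7211055  1145.73560643] fwd [ 0.08551911  0.016329   -0.99620271]
1248 [[ 210.7 -683.    10.5]
 [ 536.1  112.5  257.6]
 [ 634.6  164.6  275.3]]
```

View pics/side0.png

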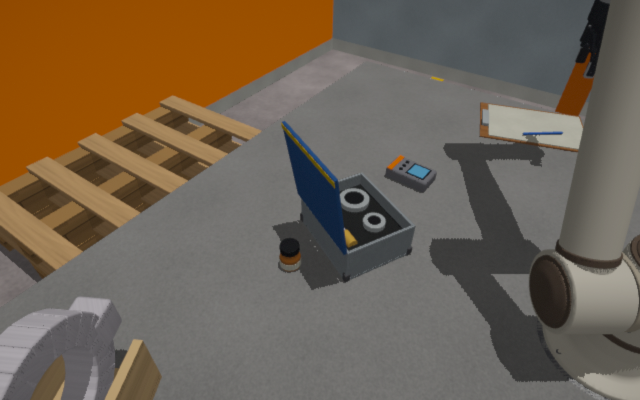

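View pics/top0.png

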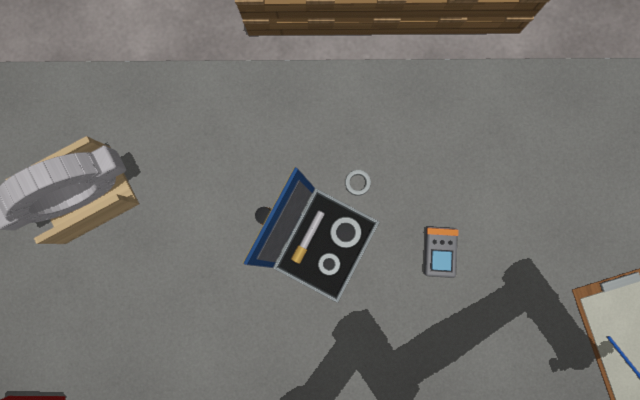

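The side view shows the box at about (355,225), with the cover leaning back and the jar behind it at (290,255). In the top view the ring is at (358,182), the tester at (441,252) and the hinge line runs from (315,190) to (275,268). My plan is to straddle the free edge with the open jaws: the back finger tips the cover and the front finger catches and lowers it.

```bash
cat > m.py <<'E'
from h import *
def lidfit(d,tag):
    P=pts(d); h=cv2.cvtColor(d["image"],cv2.COLOR_BGR2HSV)
    m=(h[...,0]>95)&(h[...,0]<130)&(h[...,1]>120)&(d["depth"]>0)&(P[...,2]>95)&(np.linalg.norm(P[...,:2]-[520,110],axis=-1)<200)
    m=cv2.erode(m.astype(np.uint8),np.ones((3,3)))>0 if tag=="side" else m
    return P[m]
if __name__=="__main__":
    D={n:dict(np.load(n+".npz")) for n in("side","top")}
    q=lidfit(D["side"],"side"); c=q.mean(0)
    for _ in range(3):
        w=np.linalg.svd(q-c,full_matrices=False)[2][2]; r=(q-c)@w; q=q[abs(r)<4]; c=q.mean(0)
    w*=np.sign(w[1]); print("plane n",w,"c",c,"rms",r.std(),"heading deg",np.degrees(np.arctan2(w[1],w[0])),"lid from normal",np.pi/2-np.arcsin(w[2]) , len(q))
    print("z range",q[:,2].min(),q[:,2].max())
    P=pts(D["top"]); xy=P[...,:2]; m=(P[...,2]>80)&(P[...,2]<91)&(np.linalg.norm(xy-[500,40],axis=-1)<170)&(D["top"]["depth"]>0)
    h=cv2.cvtColor(D["top"]["image"],cv2.COLOR_BGR2HSV); m&=h[...,1]<110
    n,l,s,_=cv2.connectedComponentsWithStats(m.astype(np.uint8)); k=1+np.argmax(s[1:,4]); p=P[l==k]
    print("rim",cv2.minAreaRect(p[:,:2].astype(np.float32)),len(p),p[:,2].mean())
    print(cv2.boxPoints(cv2.minAreaRect(p[:,:2].astype(np.float32))))
    t=lidfit(D["top"],"top"); t=t[t[:,2]>255]; a=np.radians(np.degrees(np.arctan2(w[1],w[0])))
    ex=np.array([np.cos(a),np.sin(a)]); ey=np.array([-ex[1],ex[0]])
    print("top edge z",np.percentile(t[:,2],[5,50,95]),"ex",np.percentile(t[:,:2]@ex,[2,50,98]),"ey",np.percentile(t[:,:2]@ey,[1,99]))
    print("rim ex",np.percentile(p[:,:2]@ex,[1,99]),"ey",np.percentile(p[:,:2]@ey,[1,99]),"plane base ex@z=85",(c[:2]@ex)-(85-c[2])*w[2]/np.hypot(*w[:2]))
E
python3 m.py
```

```text
plane n [ 0.45912754  0.87662929 -0.14395479] c [526.97829624 123.12043413 182.59643236] rms 0.7180676129252043 heading deg 62.35706251354294 lid from normal 1.7152530040187839 2079
z range 99.32706328265769 274.1275164553211
rim ((500.37762451171875, 23.03716278076172), (161.32669067382812, 200.30191040039062), 62.110843658447266) 918 84.9635323678371
[[374.1275     -1.4105988]
 [551.16516   -95.10434  ]
 [626.62775    47.484924 ]
 [449.5901    141.17867  ]]
top edge z [257.29074188 270.99957313 274.52429075] ex [358.26982752 361.87045789 367.2596804 ] ey [-528.28594698 -337.06886835]
rim ex [172.24373515 332.48625398] ey [-532.20199637 -332.89350221] plane base ex@z=85 339.36650679992806
```

```bash
cat > plan.py <<'E'
from h import *
from scipy.spatial.transform import Rotation as Ro
a=np.radians(62.25); EX=np.array([np.cos(a),np.sin(a),0]); EY=np.array([-EX[1],EX[0],0]); EZ=np.array([0,0,1.])
H=np.array([537.4,93.7,85])
def pose(X,Y,Z,b):  # TCP rel. hinge mid (X,Y), Z absolute, tilt b from vertical
    z=np.sin(b)*EX-np.cos(b)*EZ; y=np.cos(b)*EX+np.sin(b)*EZ
    return H*[1,1,0]+X*EX+Y*EY+Z*EZ, Ro.from_matrix(np.stack([np.cross(y,z),y,z],1))
def carry(th,s=24,g=34): # inner finger under edge -> (X,Z,b)
    b=(1.57-th)*.55; z=np.array([np.sin(b),-np.cos(b)]); u=np.array([np.cos(b),np.sin(b)])
    X,Z=np.array([-190*np.cos(th),85+190*np.sin(th)])+s*z+g*u
    return X,Z,b
def cur():
    s=arm.read_state(); return s,np.array(s["position"]),Ro.from_quat(s["ee_rot"])
def delta(t0,R0,t1,R1): # tool-frame shift (m) in R0 axes, rotvec
    return (R0.inv().apply(t1-t0)/1000).round(4),(R0.inv()*R1).as_rotvec().round(3)
def where():
    s,p,R=cur(); d=p-H; z=R.as_matrix()[:,2]; y=R.as_matrix()[:,1]
    return dict(X=round(d@EX,1),Y=round(d@EY,1),Z=round(p[2],1),b=round(np.arctan2(z@EX,-z[2]),3),side=round(z@EY,3),yaw=round(y@EY,3),clk=round(s["clock"],2),w=round(s["gripper_width"],1),F=s["contact_force"].round(1),j=s["joints"].round(2))
E
python3 - <<'E'
from plan import *
print(where())
s,p,R=cur()
P=pts(dict(np.load("top.npz")))
for n,(u,v) in dict(tester=(441,252),ring=(349,176)).items():
    q=P[v,u]-H; print(n,P[v,u].round(),"X",q@EX,"Y",q@EY)
print("pre",delta(p,R,*pose(-240,0,190,.6)), delta(p,R,*pose(-240,0,190,0)))
for th in(1.6,1.4,1.2,1.,.8,.6,.4,.2,.0): print(th,np.round(carry(th),2))
E
```

```text
{'X': np.float64(-754.5), 'Y': np.float64(-28.9), 'Z': np.float64(230.3), 'b': np.float64(0.001), 'side': np.float64(0.002), 'yaw': np.float64(0.738), 'clk': 0.1, 'w': 85.6, 'F': array([-0.8, -0.2, -0. ]), 'j': array([-0.97,  0.39,  0.01, -0.  , -1.19, -0.26])}
tester [ 483. -240.   33.] X -320.9676548032753 Y -107.62008360081234
ring [662. -31.  19.] X -52.07031947419572 Y -168.1010071569906
pre (array([-0.3602,  0.3685,  0.041 ]), array([-0.563, -0.25 ,  0.804])) (array([-0.3602,  0.3685,  0.041 ]), array([ 0.002, -0.001,  0.83 ]))
1.6 [ 3.9150e+01  2.5036e+02 -2.0000e-02]
1.4 [3.8000e+00 2.5151e+02 9.0000e-02]
1.2 [-3.0700e+01  2.4545e+02  2.0000e-01]
1.0 [-62.91 232.53   0.31]
0.8 [-91.52 213.39   0.42]
0.6 [-115.33  188.91    0.53]
0.4 [-133.4   160.19    0.64]
0.2 [-145.    128.51    0.75]
0.0 [-149.66   95.25    0.86]
```

Call:
{"name": "play_rows", "arguments": {
  "travel": [
    [0, 0, 0],
    [0, 0, 0],
    [0, 0, 0],
    [0, 0, 0],
    [0, 0, 0],
    [0, 0, 0],
    [0, 0, 0],
    [0, 0, 0],
    [0.004, 0.03, 0],
    [0.004, 0.03, 0],
    [0.004, 0.03, 0],
    [0.004, 0.03, 0]
  ],
  "rotation": [
    [0, 0, 0.104],
    [0, 0, 0.104],
    [0, 0, 0.104],
    [0, 0, 0.104],
    [0, 0, 0.104],
    [0, 0, 0.104],
    [0, 0, 0.104],
    [0, 0, 0.104],
    [0, 0, 0],
    [0, 0, 0],
    [0, 0, 0],
    [0, 0, 0]
  ],
  "grip": [0.8, 0.8, 0.8, 0.8, 0.8, 0.8, 0.8, 0.8, 0.8, 0.8, 0.8, 0.8]
}}

```text
clock: 1.1
position: [253.7, -473.0, 230.6]
ee_rot: [0.241, 0.97, 0.0, -0.001]
contact_force: [0.6, -0.6, -0.1]
gripper_width: 68.3
```

Call:
{"name": "play_rows", "arguments": {
  "travel": [
    [0.003, 0.03, 0],
    [0.003, 0.03, 0],
    [0.003, 0.03, 0],
    [0.003, 0.03, 0],
    [0.003, 0.03, 0],
    [0.003, 0.03, 0],
    [0.003, 0.03, 0],
    [0.003, 0.03, 0],
    [0.003, 0.03, 0],
    [0.003, 0.03, 0],
    [0.003, 0.03, 0],
    [0, 0, 0]
  ],
  "rotation": [
    [0, 0, 0],
    [0, 0, 0],
    [0, 0, 0],
    [0, 0, 0],
    [0, 0, 0],
    [0, 0, 0],
    [0, 0, 0],
    [0, 0, 0],
    [0, 0, 0],
    [0, 0, 0],
    [0, 0, 0],
    [0, 0, 0]
  ],
  "grip": [0.8, 0.8, 0.8, 0.8, 0.8, 0.8, 0.8, 0.8, 0.8, 0.8, 0.8, 0.8]
}}

```text
clock: 2.1
position: [380.1, -164.1, 231.3]
ee_rot: [0.238, 0.971, 0.0, 0.0]
contact_force: [0.2, -0.2, -0.2]
gripper_width: 68.2
```

Run:
```python
from plan import *
print(where()); s,p,R=cur()
print(delta(p,R,*pose(-250,20,180,.86)))
```

```text
{'X': np.float64(-301.4), 'Y': np.float64(19.2), 'Z': np.float64(231.3), 'b': np.float64(0.001), 'side': np.float64(-0.001), 'yaw': np.float64(0.003), 'clk': 2.1, 'w': 68.2, 'F': array([ 0.2, -0.2, -0.2]), 'j': array([-0.01,  0.01, -0.47, -0.  , -1.09, -2.04])}
(array([0.0007, 0.0513, 0.0514]), array([-0.859, -0.001,  0.003]))
```

Call:
{"name": "play_rows", "arguments": {
  "travel": [
    [0, 0, 0],
    [0, 0, 0],
    [0, 0, 0],
    [0, 0, 0],
    [0, 0, 0],
    [0, 0, 0],
    [0, 0, 0],
    [0, 0, 0],
    [0, 0, 0],
    [0, 0, 0],
    [0, 0, 0],
    [0, 0, 0]
  ],
  "rotation": [
    [-0.078, 0, 0],
    [-0.078, 0, 0],
    [-0.078, 0, 0],
    [-0.078, 0, 0],
    [-0.078, 0, 0],
    [-0.078, 0, 0],
    [-0.078, 0, 0],
    [-0.078, 0, 0],
    [-0.078, 0, 0],
    [-0.078, 0, 0],
    [-0.078, 0, 0],
    [0, 0, 0]
  ],
  "grip": [0.8, 0.8, 0.8, 0.8, 0.8, 0.8, 0.8, 0.8, 0.8, 0.8, 0.8, 0.8]
}}

```text
clock: 3.1
position: [377.8, -168.6, 229.1]
ee_rot: [0.222, 0.881, 0.406, 0.099]
contact_force: [0.7, -0.3, 0.1]
gripper_width: 68.6
```

Run:
```python
from plan import *
print(where()); s,p,R=cur()
X,Z,b=carry(0)
print(delta(p,R,*pose(X,20,Z,b)))
```

```text
{'X': np.float64(-306.4), 'Y': np.float64(19.1), 'Z': np.float64(229.1), 'b': np.float64(0.861), 'side': np.float64(-0.001), 'yaw': np.float64(-0.008), 'clk': 3.1, 'w': 68.6, 'F': array([ 0.7, -0.3,  0.1]), 'j': array([-0.7 ,  0.21, -0.24, -0.85, -1.43, -1.1 ])}
(array([0.0012, 0.0006, 0.2062]), array([-0.002,  0.001, -0.008]))
```

Call:
{"name": "play_rows", "arguments": {
  "travel": [
    [0, 0, 0.02],
    [0, 0, 0.02],
    [0, 0, 0.02],
    [0, 0, 0.02],
    [0, 0, 0.02],
    [0, 0, 0.02],
    [0, 0, 0.02],
    [0, 0, 0.02],
    [0, 0, 0.02],
    [0, 0, 0.02],
    [0, 0, 0.006],
    [0, 0, 0]
  ],
  "rotation": [
    [0, 0, 0],
    [0, 0, 0],
    [0, 0, 0],
    [0, 0, 0],
    [0, 0, 0],
    [0, 0, 0],
    [0, 0, 0],
    [0, 0, 0],
    [0, 0, 0],
    [0, 0, 0],
    [0, 0, 0],
    [0, 0, 0]
  ],
  "grip": [0.8, 0.8, 0.8, 0.8, 0.8, 0.8, 0.8, 0.8, 0.8, 0.8, 0.8, 0.8]
}}

```text
clock: 4.1
position: [451.2, -28.5, 95.9]
ee_rot: [0.218, 0.883, 0.404, 0.099]
contact_force: [-0.1, -0.5, 0.4]
gripper_width: 68.3
```

Run:
```python
from plan import *
print(where()); s,p,R=cur()
d=optics.get_image("side"); cv2.imwrite("pics/side1.png",cv2.resize(d["image"][100:320,200:520],(800,550)))
print(delta(p,R,*pose(23,20,340,0)))
```

```text
{'X': np.float64(-148.3), 'Y': np.float64(19.4), 'Z': np.float64(95.9), 'b': np.float64(0.857), 'side': np.float64(0.002), 'yaw': np.float64(-0.001), 'clk': 4.1, 'w': 68.3, 'F': array([-0.1, -0.5,  0.4]), 'j': array([-0.39,  0.37, -0.41, -1.06, -1.04, -0.97])}
(array([ 0.001 ,  0.2966, -0.0304]), array([ 0.857, -0.002, -0.   ]))
```

View pics/side1.png

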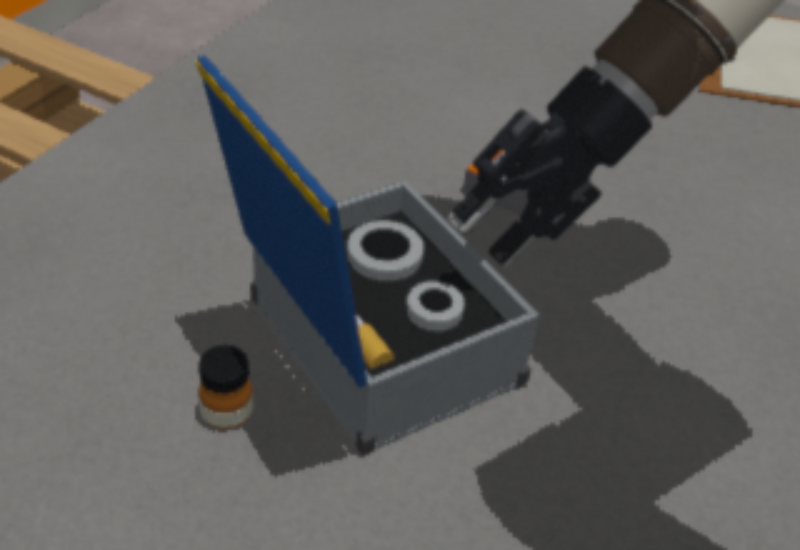

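The rehearsed end pose is reachable. In the crop the lower finger is at about (500,255) outside the front wall and the upper one is above the box. Next I back out, go upright and move above the cover's edge.

Call:
{"name": "play_rows", "arguments": {
  "travel": [
    [0, 0, -0.035],
    [0, 0, -0.035],
    [0, 0, -0.035],
    [0, 0, -0.035],
    [0, 0, -0.035],
    [0, 0, -0.035],
    [0, 0, 0],
    [0, 0, 0],
    [0, 0, 0],
    [0, 0, 0],
    [0, 0, 0],
    [0, 0, 0]
  ],
  "rotation": [
    [0, 0, 0],
    [0, 0, 0],
    [0, 0, 0],
    [0, 0, 0],
    [0, 0, 0],
    [0, 0, 0],
    [0.107, 0, 0],
    [0.107, 0, 0],
    [0.107, 0, 0],
    [0.107, 0, 0],
    [0.107, 0, 0],
    [0.107, 0, 0]
  ],
  "grip": [0.8, 0.8, 0.8, 0.8, 0.8, 0.8, 0.8, 0.8, 0.8, 0.8, 0.8, 0.8]
}}

```text
clock: 5.15
position: [377.8, -171.2, 236.6]
ee_rot: [0.24, 0.965, 0.102, 0.029]
contact_force: [0.0, -1.6, -0.3]
gripper_width: 68.9
```

Call:
{"name": "play_rows", "arguments": {
  "travel": [
    [0, 0, 0],
    [0, 0, 0],
    [0, 0, -0.03],
    [0, 0, -0.03],
    [0, 0, -0.03],
    [0, 0, -0.03],
    [0, 0.035, 0],
    [0, 0.035, 0],
    [0, 0.035, 0],
    [0, 0.035, 0],
    [0, 0.02, 0],
    [0, 0, 0]
  ],
  "rotation": [
    [0.107, 0, 0],
    [0.107, 0, 0],
    [0, 0, 0],
    [0, 0, 0],
    [0, 0, 0],
    [0, 0, 0],
    [0, 0, 0],
    [0, 0, 0],
    [0, 0, 0],
    [0, 0, 0],
    [0, 0, 0],
    [0, 0, 0]
  ],
  "grip": [0.8, 0.8, 0.8, 0.8, 0.8, 0.8, 0.8, 0.8, 0.8, 0.8, 0.8, 0.8]
}}

```text
clock: 6.15
position: [453.2, -27.0, 355.0]
ee_rot: [0.24, 0.971, 0.001, 0.001]
contact_force: [0.2, -0.0, 0.1]
gripper_width: 68.3
```

Run:
```python
from plan import *
print(where()); s,p,R=cur()
print(delta(p,R,*pose(26,20,340,0)))
```

```text
{'X': np.float64(-146.0), 'Y': np.float64(18.3), 'Z': np.float64(355.0), 'b': np.float64(0.003), 'side': np.float64(-0.002), 'yaw': np.float64(0.0), 'clk': 6.15, 'w': 68.3, 'F': array([ 0.2, -0. ,  0.1]), 'j': array([ 0.3 ,  0.02, -0.16, -0.  , -1.39, -2.35])}
(array([0.0017, 0.172 , 0.0155]), array([0.003, 0.002, 0.   ]))
```

Call:
{"name": "play_rows", "arguments": {
  "travel": [
    [0, 0.03, 0],
    [0, 0.03, 0],
    [0, 0.03, 0],
    [0, 0.03, 0],
    [0, 0.03, 0],
    [0, 0.027, 0],
    [0, 0, 0.02],
    [0, 0, 0.02],
    [0, 0, 0.02],
    [0, 0, 0.02],
    [0, 0, 0.02],
    [0, 0, 0.005]
  ],
  "rotation": [
    [0, 0, 0],
    [0, 0, 0],
    [0, 0, 0],
    [0, 0, 0],
    [0, 0, 0],
    [0, 0, 0],
    [0, 0, 0],
    [0, 0, 0],
    [0, 0, 0],
    [0, 0, 0],
    [0, 0, 0],
    [0, 0, 0]
  ],
  "grip": [0.8, 0.8, 0.8, 0.8, 0.8, 0.8, 0.8, 0.8, 0.8, 0.8, 0.8, 0.8]
}}

```text
clock: 7.15
position: [533.2, 126.0, 247.4]
ee_rot: [0.242, 0.97, -0.001, -0.002]
contact_force: [-0.2, -0.7, -0.3]
gripper_width: 68.2
```

Run:
```python
from plan import *
print(where())
d=optics.get_image("side"); cv2.imwrite("pics/side2.png",cv2.resize(d["image"][80:300,200:520],(800,550)))
```

```text
{'X': np.float64(26.7), 'Y': np.float64(18.8), 'Z': np.float64(247.4), 'b': np.float64(-0.002), 'side': np.float64(0.003), 'yaw': np.float64(-0.004), 'clk': 7.15, 'w': 68.2, 'F': array([-0.2, -0.7, -0.3]), 'j': array([ 0.53,  0.24, -0.15, -0.  , -1.18, -2.59])}
```

View pics/side2.png

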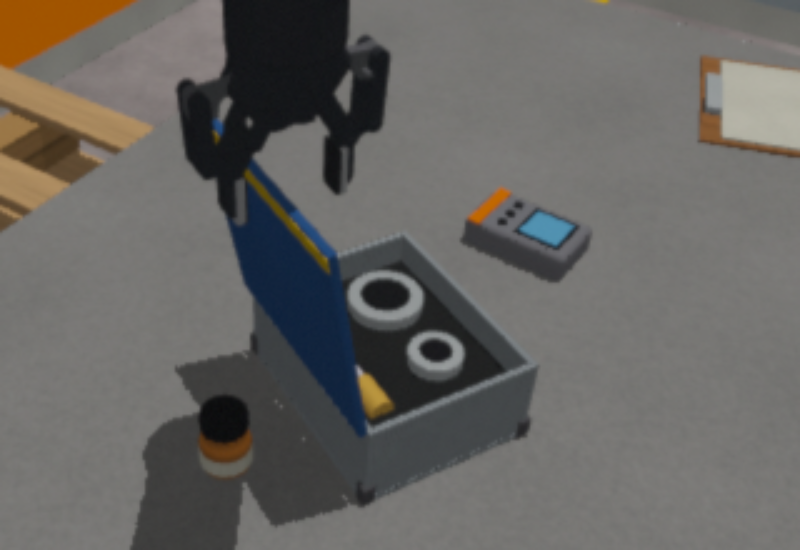

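The jaws straddle the cover's edge: outer finger at about (235,205), inner at (340,175). The jar, tester and ring are well clear. Now I work out the arc in tool axes.

```bash
cat > seg.py <<'E'
from plan import *
import sys
def seg(t0,R0,t1,R1,n):
    rv=(R0.inv()*R1).as_rotvec()/n; Rm=R0*Ro.from_rotvec(rv*(n-1)/2)
    print("rows",n,"travel",(Rm.inv().apply(t1-t0)/1000/n).round(4),"rot",rv.round(4))
if __name__=="__main__":
    print(where()); s,p,R=cur(); n=12
    for th in map(float,sys.argv[1:]):
        X,Z,b=carry(th); t,Q=pose(X,20,Z,b); seg(p,R,t,Q,n); p,R=t,Q
E
python3 seg.py 1.3 1.1 .95
```

```text
{'X': np.float64(27.1), 'Y': np.float64(18.5), 'Z': np.float64(248.0), 'b': np.float64(-0.001), 'side': np.float64(0.002), 'yaw': np.float64(-0.004), 'clk': 7.2, 'w': 68.1, 'F': array([-0.6, -0.2, -1.1]), 'j': array([ 0.53,  0.24, -0.15, -0.  , -1.18, -2.59])}
rows 12 travel [ 0.0001 -0.0034 -0.0003] rot [-0.0125 -0.0002 -0.0003]
rows 12 travel [-0.     -0.0029  0.0002] rot [-0.0092  0.      0.    ]
rows 12 travel [ 0.     -0.0021  0.0004] rot [-0.0069  0.      0.    ]
```

Call:
{"name": "play_rows", "arguments": {
  "travel": [
    [0, -0.0034, -0.0003],
    [0, -0.0034, -0.0003],
    [0, -0.0034, -0.0003],
    [0, -0.0034, -0.0003],
    [0, -0.0034, -0.0003],
    [0, -0.0034, -0.0003],
    [0, -0.0034, -0.0003],
    [0, -0.0034, -0.0003],
    [0, -0.0034, -0.0003],
    [0, -0.0034, -0.0003],
    [0, -0.0034, -0.0003],
    [0, -0.0034, -0.0003]
  ],
  "rotation": [
    [-0.0125, 0, 0],
    [-0.0125, 0, 0],
    [-0.0125, 0, 0],
    [-0.0125, 0, 0],
    [-0.0125, 0, 0],
    [-0.0125, 0, 0],
    [-0.0125, 0, 0],
    [-0.0125, 0, 0],
    [-0.0125, 0, 0],
    [-0.0125, 0, 0],
    [-0.0125, 0, 0],
    [-0.0125, 0, 0]
  ],
  "grip": [0.8, 0.8, 0.8, 0.8, 0.8, 0.8, 0.8, 0.8, 0.8, 0.8, 0.8, 0.8]
}}

```text
clock: 8.2
position: [515.6, 91.6, 250.3]
ee_rot: [0.24, 0.968, 0.074, 0.018]
contact_force: [0.6, 0.5, 0.9]
gripper_width: 68.3
```

Call:
{"name": "play_rows", "arguments": {
  "travel": [
    [0, -0.0029, 0.0002],
    [0, -0.0029, 0.0002],
    [0, -0.0029, 0.0002],
    [0, -0.0029, 0.0002],
    [0, -0.0029, 0.0002],
    [0, -0.0029, 0.0002],
    [0, -0.0029, 0.0002],
    [0, -0.0029, 0.0002],
    [0, -0.0029, 0.0002],
    [0, -0.0029, 0.0002],
    [0, -0.0029, 0.0002],
    [0, -0.0029, 0.0002]
  ],
  "rotation": [
    [-0.0092, 0, 0],
    [-0.0092, 0, 0],
    [-0.0092, 0, 0],
    [-0.0092, 0, 0],
    [-0.0092, 0, 0],
    [-0.0092, 0, 0],
    [-0.0092, 0, 0],
    [-0.0092, 0, 0],
    [-0.0092, 0, 0],
    [-0.0092, 0, 0],
    [-0.0092, 0, 0],
    [-0.0092, 0, 0]
  ],
  "grip": [0.8, 0.8, 0.8, 0.8, 0.8, 0.8, 0.8, 0.8, 0.8, 0.8, 0.8, 0.8]
}}

```text
clock: 9.2
position: [499.8, 61.9, 240.8]
ee_rot: [0.239, 0.962, 0.127, 0.031]
contact_force: [0.5, -0.8, 1.1]
gripper_width: 68.4
```

```bash
cat > lid.py <<'E'
from h import *
def lidang(d):  # angle from the outer-face plane seen by the side camera
    P=pts(d); h=cv2.cvtColor(d["image"],cv2.COLOR_BGR2HSV)
    m=(h[...,0]>95)&(h[...,0]<130)&(h[...,1]>120)&(d["depth"]>0)&(P[...,2]>80)&(np.linalg.norm(P[...,:2]-[500,40],axis=-1)<230)
    q=P[cv2.erode(m.astype(np.uint8),np.ones((3,3)))>0]; c=np.median(q,0)
    for _ in range(4):
        w=np.linalg.svd(q-c,full_matrices=False)[2][2]; r=(q-c)@w; q=q[abs(r)<max(3,2*np.median(abs(r)))]; c=q.mean(0)
    w*=np.sign(w[1]) if abs(w[1])>.3 else np.sign(w[2])
    return np.pi/2-np.arcsin(w[2]),len(q),np.degrees(np.arctan2(w[1],w[0]))
E
python3 seg.py .95 .8
python3 - <<'E'
from lid import *
d=optics.get_image("side"); print(lidang(d)); cv2.imwrite("pics/side3.png",cv2.resize(d["image"][80:300,200:520],(800,550)))
E
```

```text
{'X': np.float64(-45.7), 'Y': np.float64(18.4), 'Z': np.float64(240.8), 'b': np.float64(0.263), 'side': np.float64(-0.0), 'yaw': np.float64(-0.002), 'clk': 9.2, 'w': 68.4, 'F': array([ 0.5, -0.8,  1.1]), 'j': array([ 0.33,  0.11, -0.29, -0.21, -0.99, -2.28])}
rows 12 travel [ 0.0001 -0.0023  0.0004] rot [-0.0065  0.     -0.0002]
rows 12 travel [ 0.     -0.0021  0.0005] rot [-0.0069 -0.     -0.    ]
(np.float64(1.4273101415541107), 4070, np.float64(62.22650431052781))
```

View pics/side3.png

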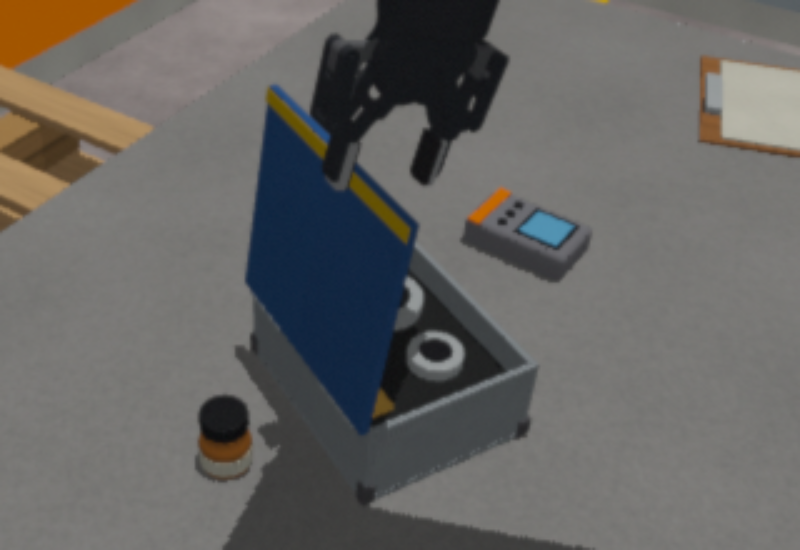

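The cover is pushed to about 1.43 rad by the outer finger at (345,180), and the inner finger at (428,165) is waiting in front. I continue a little, then dwell to let it settle onto the inner finger.

Call:
{"name": "play_rows", "arguments": {
  "travel": [
    [0, -0.0023, 0.0004],
    [0, -0.0023, 0.0004],
    [0, -0.0023, 0.0004],
    [0, -0.0023, 0.0004],
    [0, -0.0023, 0.0004],
    [0, -0.0023, 0.0004],
    [0, -0.0023, 0.0004],
    [0, -0.0023, 0.0004],
    [0, -0.0023, 0.0004],
    [0, -0.0023, 0.0004],
    [0, -0.0023, 0.0004],
    [0, -0.0023, 0.0004]
  ],
  "rotation": [
    [-0.0065, 0, 0],
    [-0.0065, 0, 0],
    [-0.0065, 0, 0],
    [-0.0065, 0, 0],
    [-0.0065, 0, 0],
    [-0.0065, 0, 0],
    [-0.0065, 0, 0],
    [-0.0065, 0, 0],
    [-0.0065, 0, 0],
    [-0.0065, 0, 0],
    [-0.0065, 0, 0],
    [-0.0065, 0, 0]
  ],
  "grip": [0.8, 0.8, 0.8, 0.8, 0.8, 0.8, 0.8, 0.8, 0.8, 0.8, 0.8, 0.8]
}}

```text
clock: 10.25
position: [488.3, 39.9, 228.2]
ee_rot: [0.237, 0.957, 0.165, 0.041]
contact_force: [-0.3, -0.2, -0.1]
gripper_width: 68.2
```

Call:
{"name": "play_rows", "arguments": {
  "travel": [
    [0, 0, 0],
    [0, 0, 0],
    [0, 0, 0],
    [0, 0, 0],
    [0, 0, 0],
    [0, 0, 0],
    [0, 0, 0],
    [0, 0, 0],
    [0, 0, 0],
    [0, 0, 0],
    [0, 0, 0],
    [0, 0, 0]
  ],
  "rotation": [
    [0, 0, 0],
    [0, 0, 0],
    [0, 0, 0],
    [0, 0, 0],
    [0, 0, 0],
    [0, 0, 0],
    [0, 0, 0],
    [0, 0, 0],
    [0, 0, 0],
    [0, 0, 0],
    [0, 0, 0],
    [0, 0, 0]
  ],
  "grip": [0.8, 0.8, 0.8, 0.8, 0.8, 0.8, 0.8, 0.8, 0.8, 0.8, 0.8, 0.8]
}}

```text
clock: 11.25
position: [488.2, 40.0, 228.1]
ee_rot: [0.237, 0.957, 0.164, 0.041]
contact_force: [-0.6, -1.6, -0.5]
gripper_width: 68.4
```

```bash
python3 seg.py .85 .65
python3 - <<'E'
from lid import *
d=optics.get_image("side"); print(lidang(d)); cv2.imwrite("pics/side4.png",cv2.resize(d["image"][80:300,200:520],(800,550)))
E
```

```text
{'X': np.float64(-70.4), 'Y': np.float64(18.5), 'Z': np.float64(228.1), 'b': np.float64(0.34), 'side': np.float64(-0.0), 'yaw': np.float64(-0.002), 'clk': 11.25, 'w': 68.4, 'F': array([-0.6, -1.6, -0.5]), 'j': array([ 0.24,  0.09, -0.32, -0.31, -0.95, -2.14])}
rows 12 travel [ 0.0001 -0.0014  0.0003] rot [-0.0047  0.     -0.0002]
rows 12 travel [-0.     -0.0027  0.0008] rot [-0.0092  0.      0.    ]
(np.float64(0.9474169446703808), 5677, np.float64(62.23651686508097))
```

Caught: the cover rests on the inner finger at 0.947 rad, as predicted. Now I lower it.

Call:
{"name": "play_rows", "arguments": {
  "travel": [
    [0, -0.0014, 0.0003],
    [0, -0.0014, 0.0003],
    [0, -0.0014, 0.0003],
    [0, -0.0014, 0.0003],
    [0, -0.0014, 0.0003],
    [0, -0.0014, 0.0003],
    [0, -0.0014, 0.0003],
    [0, -0.0014, 0.0003],
    [0, -0.0014, 0.0003],
    [0, -0.0014, 0.0003],
    [0, -0.0014, 0.0003],
    [0, -0.0014, 0.0003]
  ],
  "rotation": [
    [-0.0047, 0, 0],
    [-0.0047, 0, 0],
    [-0.0047, 0, 0],
    [-0.0047, 0, 0],
    [-0.0047, 0, 0],
    [-0.0047, 0, 0],
    [-0.0047, 0, 0],
    [-0.0047, 0, 0],
    [-0.0047, 0, 0],
    [-0.0047, 0, 0],
    [-0.0047, 0, 0],
    [-0.0047, 0, 0]
  ],
  "grip": [0.8, 0.8, 0.8, 0.8, 0.8, 0.8, 0.8, 0.8, 0.8, 0.8, 0.8, 0.8]
}}

```text
clock: 12.3
position: [481.6, 27.3, 218.7]
ee_rot: [0.236, 0.952, 0.192, 0.047]
contact_force: [-0.4, 0.3, -0.8]
gripper_width: 68.4
```

Call:
{"name": "play_rows", "arguments": {
  "travel": [
    [0, -0.0027, 0.0008],
    [0, -0.0027, 0.0008],
    [0, -0.0027, 0.0008],
    [0, -0.0027, 0.0008],
    [0, -0.0027, 0.0008],
    [0, -0.0027, 0.0008],
    [0, -0.0027, 0.0008],
    [0, -0.0027, 0.0008],
    [0, -0.0027, 0.0008],
    [0, -0.0027, 0.0008],
    [0, -0.0027, 0.0008],
    [0, -0.0027, 0.0008]
  ],
  "rotation": [
    [-0.0092, 0, 0],
    [-0.0092, 0, 0],
    [-0.0092, 0, 0],
    [-0.0092, 0, 0],
    [-0.0092, 0, 0],
    [-0.0092, 0, 0],
    [-0.0092, 0, 0],
    [-0.0092, 0, 0],
    [-0.0092, 0, 0],
    [-0.0092, 0, 0],
    [-0.0092, 0, 0],
    [-0.0092, 0, 0]
  ],
  "grip": [0.8, 0.8, 0.8, 0.8, 0.8, 0.8, 0.8, 0.8, 0.8, 0.8, 0.8, 0.8]
}}

```text
clock: 13.3
position: [469.9, 5.2, 196.0]
ee_rot: [0.233, 0.939, 0.244, 0.061]
contact_force: [0.3, -0.3, -0.8]
gripper_width: 68.4
```

```bash
python3 seg.py .45 .25 .1
python3 - <<'E'
from lid import *
d=optics.get_image("side"); print(lidang(d)); cv2.imwrite("pics/side5.png",cv2.resize(d["image"][80:300,200:520],(800,550)))
E
```

```text
{'X': np.float64(-109.8), 'Y': np.float64(18.5), 'Z': np.float64(196.0), 'b': np.float64(0.508), 'side': np.float64(-0.001), 'yaw': np.float64(-0.002), 'clk': 13.3, 'w': 68.4, 'F': array([ 0.3, -0.3, -0.8]), 'j': array([ 0.03,  0.11, -0.36, -0.56, -0.92, -1.78])}
rows 12 travel [ 0.0001 -0.0026  0.0011] rot [-0.009   0.0001 -0.0001]
rows 12 travel [ 0.     -0.0025  0.0014] rot [-0.0092 -0.     -0.    ]
rows 12 travel [-0.     -0.0018  0.0012] rot [-0.0069  0.      0.    ]
(np.float64(0.6480756987925508), 5708, np.float64(62.25916056331824))
```

View pics/side5.png

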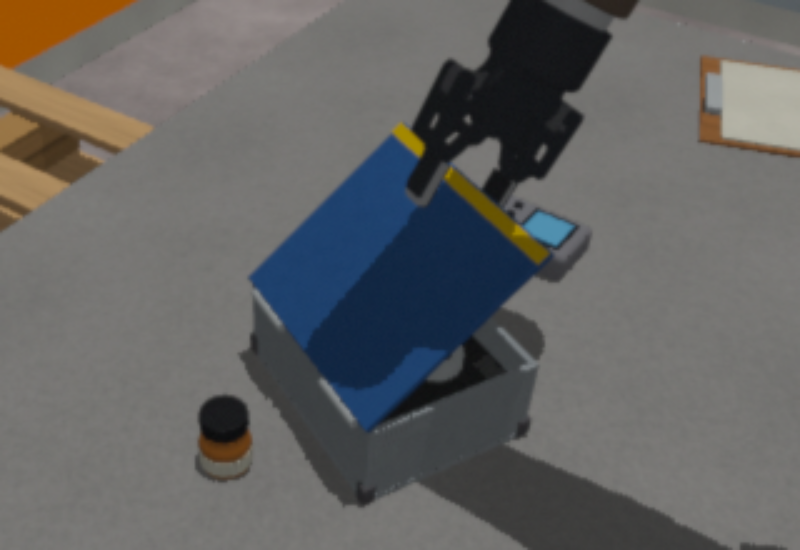

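The cover tracks the finger (0.648 rad): outer finger clear above at (425,185), inner finger under the edge at (500,190). Lowering continues.

Call:
{"name": "play_rows", "arguments": {
  "travel": [
    [0, -0.0026, 0.0011],
    [0, -0.0026, 0.0011],
    [0, -0.0026, 0.0011],
    [0, -0.0026, 0.0011],
    [0, -0.0026, 0.0011],
    [0, -0.0026, 0.0011],
    [0, -0.0026, 0.0011],
    [0, -0.0026, 0.0011],
    [0, -0.0026, 0.0011],
    [0, -0.0026, 0.0011],
    [0, -0.0026, 0.0011],
    [0, -0.0026, 0.0011]
  ],
  "rotation": [
    [-0.009, 0, 0],
    [-0.009, 0, 0],
    [-0.009, 0, 0],
    [-0.009, 0, 0],
    [-0.009, 0, 0],
    [-0.009, 0, 0],
    [-0.009, 0, 0],
    [-0.009, 0, 0],
    [-0.009, 0, 0],
    [-0.009, 0, 0],
    [-0.009, 0, 0],
    [-0.009, 0, 0]
  ],
  "grip": [0.8, 0.8, 0.8, 0.8, 0.8, 0.8, 0.8, 0.8, 0.8, 0.8, 0.8, 0.8]
}}

```text
clock: 14.35
position: [460.9, -12.1, 168.3]
ee_rot: [0.229, 0.925, 0.294, 0.073]
contact_force: [-1.4, -2.0, -0.8]
gripper_width: 68.4
```

Call:
{"name": "play_rows", "arguments": {
  "travel": [
    [0, -0.0025, 0.0014],
    [0, -0.0025, 0.0014],
    [0, -0.0025, 0.0014],
    [0, -0.0025, 0.0014],
    [0, -0.0025, 0.0014],
    [0, -0.0025, 0.0014],
    [0, -0.0025, 0.0014],
    [0, -0.0025, 0.0014],
    [0, -0.0025, 0.0014],
    [0, -0.0025, 0.0014],
    [0, -0.0025, 0.0014],
    [0, -0.0025, 0.0014]
  ],
  "rotation": [
    [-0.0092, 0, 0],
    [-0.0092, 0, 0],
    [-0.0092, 0, 0],
    [-0.0092, 0, 0],
    [-0.0092, 0, 0],
    [-0.0092, 0, 0],
    [-0.0092, 0, 0],
    [-0.0092, 0, 0],
    [-0.0092, 0, 0],
    [-0.0092, 0, 0],
    [-0.0092, 0, 0],
    [-0.0092, 0, 0]
  ],
  "grip": [0.8, 0.8, 0.8, 0.8, 0.8, 0.8, 0.8, 0.8, 0.8, 0.8, 0.8, 0.8]
}}

```text
clock: 15.35
position: [454.7, -23.9, 136.5]
ee_rot: [0.225, 0.907, 0.345, 0.086]
contact_force: [-1.6, -4.0, -0.9]
gripper_width: 68.5
```

```bash
python3 seg.py .12 0 -.03
python3 - <<'E'
from lid import *
d=optics.get_image("side"); print(lidang(d)); cv2.imwrite("pics/side6.png",cv2.resize(d["image"][80:300,200:520],(800,550)))
E
```

```text
{'X': np.float64(-142.6), 'Y': np.float64(18.4), 'Z': np.float64(136.5), 'b': np.float64(0.726), 'side': np.float64(-0.002), 'yaw': np.float64(-0.002), 'clk': 15.35, 'w': 68.5, 'F': array([-1.6, -4. , -0.9]), 'j': array([-0.26,  0.24, -0.39, -0.9 , -0.97, -1.26])}
rows 12 travel [ 0.0001 -0.0015  0.001 ] rot [-0.0059  0.0001 -0.0001]
rows 12 travel [ 0.     -0.0013  0.001 ] rot [-0.0055  0.      0.    ]
rows 12 travel [-0.     -0.0003  0.0003] rot [-0.0014 -0.     -0.    ]
(np.float64(0.24496825370818454), 5477, np.float64(62.334567764317256))
```

View pics/side6.png

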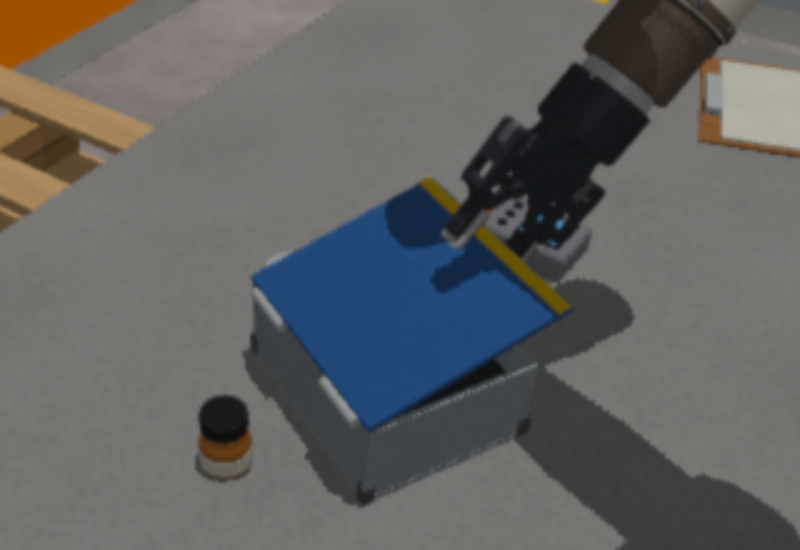

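The cover is at 0.245 rad, still on the finger. The roughly 4 N sideways load looks like friction, so I back the finger out slightly as I lower.

Call:
{"name": "play_rows", "arguments": {
  "travel": [
    [0, -0.0015, 0.0008],
    [0, -0.0015, 0.0008],
    [0, -0.0015, 0.0008],
    [0, -0.0015, 0.0008],
    [0, -0.0015, 0.0008],
    [0, -0.0015, 0.0008],
    [0, -0.0015, 0.0008],
    [0, -0.0015, 0.0008],
    [0, -0.0015, 0.0008],
    [0, -0.0015, 0.0008],
    [0, -0.0015, 0.0008],
    [0, -0.0015, 0.0008]
  ],
  "rotation": [
    [-0.006, 0, 0],
    [-0.006, 0, 0],
    [-0.006, 0, 0],
    [-0.006, 0, 0],
    [-0.006, 0, 0],
    [-0.006, 0, 0],
    [-0.006, 0, 0],
    [-0.006, 0, 0],
    [-0.006, 0, 0],
    [-0.006, 0, 0],
    [-0.006, 0, 0],
    [-0.006, 0, 0]
  ],
  "grip": [0.8, 0.8, 0.8, 0.8, 0.8, 0.8, 0.8, 0.8, 0.8, 0.8, 0.8, 0.8]
}}

```text
clock: 16.4
position: [451.6, -29.4, 117.3]
ee_rot: [0.222, 0.894, 0.377, 0.093]
contact_force: [-0.5, 0.5, -2.2]
gripper_width: 68.1
```

```bash
python3 seg.py 0 -.04
python3 - <<'E'
from lid import *
d=optics.get_image("side"); print(lidang(d))
E
```

```text
{'X': np.float64(-148.9), 'Y': np.float64(18.6), 'Z': np.float64(117.3), 'b': np.float64(0.798), 'side': np.float64(-0.001), 'yaw': np.float64(-0.001), 'clk': 16.4, 'w': 68.1, 'F': array([-0.5,  0.5, -2.2]), 'j': array([-0.34,  0.3 , -0.4 , -0.99, -1.01, -1.1 ])}
rows 12 travel [ 0.0001 -0.0014  0.0012] rot [-0.0054  0.0001 -0.0001]
rows 12 travel [ 0.     -0.0004  0.0004] rot [-0.0018 -0.     -0.    ]
(np.float64(0.11882642768516205), 5224, np.float64(62.57081515191498))
```

Call:
{"name": "play_rows", "arguments": {
  "travel": [
    [0, -0.0014, 0.001],
    [0, -0.0014, 0.001],
    [0, -0.0014, 0.001],
    [0, -0.0014, 0.001],
    [0, -0.0014, 0.001],
    [0, -0.0014, 0.001],
    [0, -0.0014, 0.001],
    [0, -0.0014, 0.001],
    [0, -0.0014, 0.001],
    [0, -0.0014, 0.001],
    [0, -0.0014, 0.001],
    [0, -0.0014, 0.001]
  ],
  "rotation": [
    [-0.0054, 0, 0],
    [-0.0054, 0, 0],
    [-0.0054, 0, 0],
    [-0.0054, 0, 0],
    [-0.0054, 0, 0],
    [-0.0054, 0, 0],
    [-0.0054, 0, 0],
    [-0.0054, 0, 0],
    [-0.0054, 0, 0],
    [-0.0054, 0, 0],
    [-0.0054, 0, 0],
    [-0.0054, 0, 0]
  ],
  "grip": [0.8, 0.8, 0.8, 0.8, 0.8, 0.8, 0.8, 0.8, 0.8, 0.8, 0.8, 0.8]
}}

```text
clock: 17.45
position: [450.6, -31.6, 96.9]
ee_rot: [0.219, 0.882, 0.406, 0.101]
contact_force: [-0.2, 0.9, -0.1]
gripper_width: 68.3
```

```bash
python3 seg.py -.05
python3 - <<'E'
from lid import *
d=optics.get_image("side"); print(lidang(d))
E
```

```text
{'X': np.float64(-151.3), 'Y': np.float64(18.5), 'Z': np.float64(96.9), 'b': np.float64(0.863), 'side': np.float64(-0.002), 'yaw': np.float64(-0.001), 'clk': 17.45, 'w': 68.3, 'F': array([-0.2,  0.9, -0.1]), 'j': array([-0.4 ,  0.37, -0.41, -1.07, -1.05, -0.96])}
rows 12 travel [ 0.0001 -0.0006  0.0006] rot [-0.0023  0.0001 -0.0001]
(np.float64(0.0012673964812486282), 4847, np.float64(-160.39205220518082))
```

The cover reads about 0.001 rad with the load off the finger. I drop the finger away a little, then back out along the tool axis.

Call:
{"name": "play_rows", "arguments": {
  "travel": [
    [0, -0.001, 0],
    [0, -0.001, 0],
    [0, -0.001, 0],
    [0, -0.001, 0],
    [0, -0.001, 0],
    [0, -0.001, 0],
    [0, -0.001, 0],
    [0, -0.001, 0],
    [0, 0, 0],
    [0, 0, 0],
    [0, 0, 0],
    [0, 0, 0]
  ],
  "rotation": [
    [0, 0, 0],
    [0, 0, 0],
    [0, 0, 0],
    [0, 0, 0],
    [0, 0, 0],
    [0, 0, 0],
    [0, 0, 0],
    [0, 0, 0],
    [0, 0, 0],
    [0, 0, 0],
    [0, 0, 0],
    [0, 0, 0]
  ],
  "grip": [0.8, 0.8, 0.8, 0.8, 0.8, 0.8, 0.8, 0.8, 0.8, 0.8, 0.8, 0.8]
}}

```text
clock: 18.5
position: [448.1, -36.3, 91.0]
ee_rot: [0.219, 0.882, 0.406, 0.101]
contact_force: [1.4, 0.3, -0.3]
gripper_width: 68.4
```

Call:
{"name": "play_rows", "arguments": {
  "travel": [
    [0, 0, -0.005],
    [0, 0, -0.01],
    [0, 0, -0.015],
    [0, 0, -0.015],
    [0, 0, -0.015],
    [0, 0, -0.015],
    [0, 0, -0.015],
    [0, 0, -0.015],
    [0, 0, -0.015],
    [0, 0, -0.01],
    [0, 0, 0],
    [0, 0, 0]
  ],
  "rotation": [
    [0, 0, 0],
    [0, 0, 0],
    [0, 0, 0],
    [0, 0, 0],
    [0, 0, 0],
    [0, 0, 0],
    [0, 0, 0],
    [0, 0, 0],
    [0, 0, 0],
    [0, 0, 0],
    [0, 0, 0],
    [0, 0, 0]
  ],
  "grip": [0.8, 0.8, 0.8, 0.8, 0.8, 0.8, 0.8, 0.8, 0.8, 0.8, 0.8, 0.8]
}}

```text
clock: 19.5
position: [401.9, -123.8, 175.8]
ee_rot: [0.219, 0.882, 0.406, 0.101]
contact_force: [-0.7, 0.6, 0.1]
gripper_width: 68.3
```

Run:
```python
from lid import *
from plan import where,H,EX,EY
print(where())
d=optics.get_image("side"); print(lidang(d)); cv2.imwrite("pics/side7.png",cv2.resize(d["image"][80:300,200:520],(800,550)))
d2=optics.get_image("top"); o=dict(np.load("top.npz")); s0=dict(np.load("side.npz"))
P=pts(d); h=cv2.cvtColor(d["image"],cv2.COLOR_BGR2HSV); m=(h[...,0]>95)&(h[...,0]<130)&(h[...,1]>120)&(P[...,2]>80)&(P[...,2]<120); q=P[m]; x=(q-H)@EX
for lo in(-190,-150,-100,-50): print(lo,np.median(q[(x>lo)&(x<lo+40),2]).round(1))
for n,(u,v) in dict(tester=(441,252),ring=(358,182)).items():
    print(n,"px diff",np.abs(d2["image"][v-30:v+30,u-25:u+25].astype(int)-o["image"][v-30:v+30,u-25:u+25]).mean())
print("jar",np.abs(d["image"][238:272,278:304].astype(int)-s0["image"][238:272,278:304]).mean())
```

```text
{'X': np.float64(-255.6), 'Y': np.float64(18.7), 'Z': np.float64(175.8), 'b': np.float64(0.863), 'side': np.float64(-0.003), 'yaw': np.float64(-0.001), 'clk': 19.5, 'w': 68.3, 'F': array([-0.7,  0.6,  0.1]), 'j': array([-0.6 ,  0.26, -0.32, -0.91, -1.28, -1.04])}
(np.float64(0.0011706071713444288), 4915, np.float64(166.0851325382839))
-190 93.6
-150 93.7
-100 93.8
-50 93.7
tester px diff 35.083222222222226
ring px diff 3.934111111111111
jar 11.947963800904978
```

View pics/side7.png

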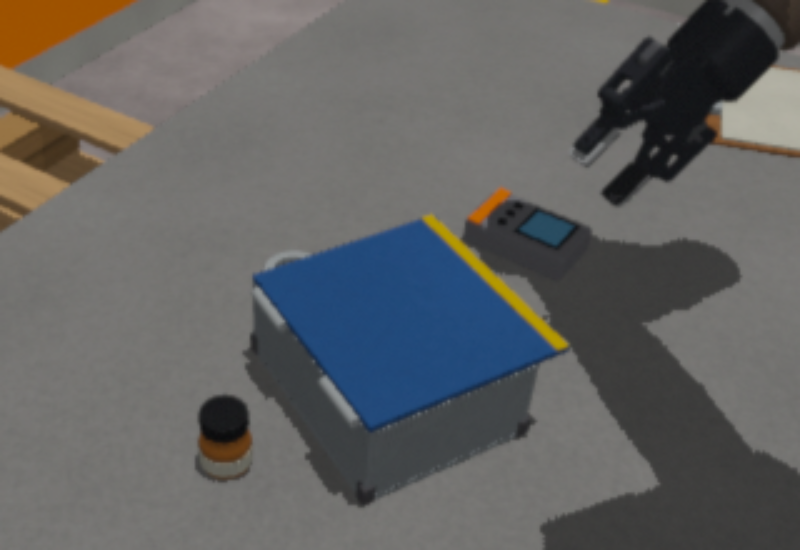

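The cover lies flat on the box with its yellow lip from (428,218) to (565,347). The jar (225,437) and tester (530,232) are at the same pixels as before, and the hand is clear at about (600,170). I'm handing in.

```bash
python3 -c "
from bench import workorder; print(workorder.job_done())"
```

```text
the job is handed in; nothing more can be done
None
```

The cover is fully shut and the job is handed in at about 19.6 s on the robot clock; no verdict is given.

**What I did:** I straddled the cover's free edge with the jaws held open. The rear finger tipped it past upright (measured 1.43 rad). It settled on the front finger at 0.95 rad. I lowered it on that finger through 0.65, 0.24 and 0.12 rad to shut, then dropped the finger away and backed out.

**Last checks:**
- **Cover:** it reads 0.001 rad, and its top is level at 93.6–93.8 mm from lip to hinge.
- **Closing speed:** the last 0.12 rad took about 1 s, roughly 0.12 rad/s.
- **Force:** the wrist force reading peaked at about 4.4 N among the readings I took. That was a sideways friction load near 0.25 rad, and it went away once I backed the finger out slightly.
- **Hand:** it is about 100 mm from the box, with no contact force beyond noise.
- **Loose items:** the jar and tester are at the same pixels as before in the side view, and the ring patch barely changed in the top view. The tester and jar patches did show brightness differences. For the tester I put this down to the arm's shadow. I did not trace the jar's.

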